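# Measure a coated coupon under the dead-man lever

### The arm

A 6-joint arm with a two-finger parallel gripper is mounted at the origin on a cart in front of the work surface, level with it; the furniture and walls round the work are solid. World frame = base frame: x ahead of the robot, y to its left, z up, the work surface at z = 0. Lengths are in mm, angles in degrees, forces in N, time in s.
With the tool pointing down it reaches from about 350 to 850 mm from the base axis. Payload 8.1 kg.
Tool frame: the origin (TCP) lies midway between the tips of the shut fingers; the grasp point (between the pads) lies 19 mm behind it; z points along the fingers, y is the line along which they close (so a half turn about z gives the same grasp; the last joint's range is limited). The gripper opens to 85 mm and grips with 20 to 120 N. Pads are 22 mm wide; open, the fingers measure 114 mm over their backs; the gripper's body (76 mm by 85 mm) begins 54 mm behind the grasp point. The pads swing forward as they close: fully open they stand 13 mm farther back than shut.
Start: joints at [-76.398, 7.471, 85.268, -0, 87.261, -4.893], TCP at [190.354, -569.008, 231.292] pointing down, gripper open.
Joint ranges: [-169.43, 169.43], [-51.17, 129.36], [1.28, 143.12], [-76.62, 256.62], [0, 156.53], [-152.29, 152.29]. Speed limits (degrees/s): [136.94, 136.94, 159.86, 180, 180, 180].

### API

Orientations are given as [roll, pitch, yaw] about the fixed x, y, z axes, in that order (R = Rz(yaw) Ry(pitch) Rx(roll)).
In Python, from bench import r gives the robot as it stands.
- The arm moves only by the tool apply_moves, never from a script. Its argument "steps" is a list of rows, each a list of 7 numbers: the opening, from -1 (shut) to 1 (fully open), then the shift along the tool's x, y, z in mm, then the turn, a rotation vector about the tool's x, y, z in units of 5 degrees (1.0 is 5 degrees). A call has exactly 8 rows; each row shifts and turns the commanded pose from where the row before left it, along the tool's axes as they then stand; what a row does not reach is not made up. A row lasts 1/10 s, in which the tool goes at most 50 mm and 8.59 degrees, less where a joint would pass 70% of its speed; a pose out of reach is approached as far as the arm can. A call is refused whole if a number of a shift passes 50 or a number of a turn 1, either way. A call with a gripper value outside its range is refused whole. The fingers move at their own pace and stop on an object; "squeeze" is the grip in N (left out, the last holds). Time passes only in rows, so rows that do not move let the fingers close, or fill a call up. It gives the time, the measured TCP pose, the force, the opening and the grip force at its end, in the units of the state.
- r.sense(): the state, without advancing time (a new reading comes with each control period).
- r.snapshot(name): name is "scene" or "side" or "wrist"; returns a dict with "color" (420x560x3 uint8, blue, green, red), "depth" (420x560 float32, mm along the optical axis (not along the pixel's ray), 0 where there is no reading), "mtx" (3x3 intrinsics, pixels), "dist" ([k1, k2, p1, p2, k3] as OpenCV has them; the pictures are not rectified), "T" (4x4, takes a point from camera to world coordinates); the wrist camera has in their place "hand_eye" (4x4, takes a point from camera to tool coordinates, whose origin is the TCP and whose axes are the flange's). Camera axes: x right, y down, z forward; pixel columns grow to the right and rows downward; lengths in mm; the calibration is good to about 2 mm. A picture is of the moment at which its call begins: read the wrist's pose just before it.
- r.hand_in(): hands the job in; it is judged then, once.
The state is a dict: "time": time; "joint_pos": joint angles; "qd": joint speeds; "joint_efforts": joint torques, N m; "tool_pos": TCP position; "tcp_rot": TCP orientation; "ft_force": force on the tool from outside, world axes, zero at the start; "wrist_torque": the same for the moment, N m; "finger_gap": finger opening in mm; "grip_force": force on a finger pad.
Only numpy, scipy, OpenCV 4.12 (cv2) and the standard library are available. Lean on these libraries where they do the work, as an engineer would, in place of code of your own. Each camera call takes 0.05 s, during which the arm holds its last target. There are 200 camera calls.

### The job

Stand the round coupon carrier in the round nest of the coating-thickness gauge with its coupon facing the measuring window, and let go of it. Then press the gauge's dead-man lever down to its middle position with the fingertips and keep it there: the beam is on only while the lever is held half way, so never press it through to the bottom stop. Finish while still holding the lever half way down, and leave the other things where they are.

Things in the scene. Friction and masses are not known exactly. Their poses are not given: they have to be found in the camera images.
- gauge: Fixed coating-thickness gauge on the coater's top: aluminium base plate 76 (x) x 256 (y) mm, its top 17 mm above the surface; at its left end (+y) a white measuring head 68 x 58 mm, 97 mm tall, at its right end (-y) the lever, between them the nest. Origin: centre of the base's underside; z up; +y runs from lever to nest to head.
- nest (a point): Centre of the nest's floor: a round recess 43 mm in diameter and 8 mm deep with a chamfered rim in the base plate, at [0, 5, 9] mm in the gauge's frame (floor 9 mm, rim 17 mm above the surface). A coupon turned to the window stands 28 mm from it. The coater's tall bell jar (collar of radius 172 mm about x = 690, y = 144 mm) rises behind the gauge: pass in front of it, at x below 450 mm.
- window (a point): Centre of the measuring window, the black aperture of the short round snout on the head; it looks along -y of the gauge at the nest, 52 mm from the nest's axis and 37 mm above the surface ([0, 57, 37] mm in the gauge's frame).
- carrier: Loose coupon carrier, 0.18 kg: upright aluminium cylinder 40 mm in diameter, 46 mm tall; above it a neck and a knurled grip knob 32 mm in diameter from 54 to 76 mm height. On its -x side a dark frame 24 mm wide (13 to 43 mm height) holds a brass-coloured coupon. Origin: centre of the underside; z up. Starts upright right of the gauge, coupon towards the robot or the left.
- coupon (a point): Centre of the coupon's face, 24.3 mm from the carrier's axis along the body's -x, 28 mm above its underside. The coupon faces outwards along -x of the carrier.
- lever (a joint): Angle of the dead-man lever (rad): 0 released (up), 0.15 middle position, 0.30 on the bottom stop (a pointer on the arm runs past three marks on a small plate). Hinge at [0, -36, 38] mm in the gauge's frame, the arm runs along -y. A spring raises it: on the pad about 2 N starts it, 6 N holds it in the middle, 10 N takes it to the stop; it springs back when let go.
- lever_pad (a point): Centre of the top face of the ribbed black rubber pad (30 x 32 mm) at the free end of the lever, 64 mm from the hinge. Released it stands 50 mm above the surface, at [0, -100, 50] mm in the gauge's frame; pressing moves it down, 10 mm to the middle position and 19 mm to the bottom stop.
- carbon_tin: Low round tin with a pale lid, 58 mm in diameter, 36 mm tall; bystander. Origin: centre of its underside.
- stub_box: Dark grey flat box 64 x 86 x 24 mm; bystander. Origin: centre of its underside.
- petri: Clear shallow dish 58 mm in diameter, 15 mm tall; bystander. Origin: centre of its underside.
- tweezers: Steel tweezers 118 mm long; bystander. Origin: centre of its underside.

How it is judged:
By the outcome, as a careful person would: the job done as asked, in the order asked, and still so for the second after the job is handed in, while the arm keeps its last pose, push and grip.
It also fails if it takes over 54 s, if anything falls off the work surface, if the arm or the gripper's body presses on something with over 40 N, if the wrist force passes 120 N, or if a joint passes its speed limit or range.

## Working session

There is one attempt and no reset: what is moved stays moved. The work goes in short steps, Python scripts to look and compute and a tool call to move; the robot and the scene stay as the last step left them, time stands still between calls to the robot, and variables do not carry over. Pictures are saved under pics/ and viewed, at most 10 in all, crops included, and the job is handed in when it is done.

Besides the shell and the picture viewer there is one more tool, called after "Request:" as a command line: name --pt "numbers of a row" for each row, then --argument value for the rest. apply_moves: Moves the arm, as the interface text tells. Its arguments: {"type":"object","properties":{"steps":{"type":"array"},"squeeze":{"type":"number"}},"required":["steps"]}

```bash
mkdir -p pics; ls; python3 - <<'E'
from bench import r
import cv2,pickle
s=r.sense();print(s)
d={}
for n in("scene","side"):
    c=r.snapshot(n);d[n]=c;cv2.imwrite(f"pics/{n}0.png",c["color"])
    print(n,c["mtx"].tolist(),c["dist"],c["T"].round(3).tolist())
pickle.dump(d,open("d0.pkl","wb"))
E
```

```text
pics
{'time': 0.0, 'joint_pos': array([-7.63984128e+01,  7.51535653e+00,  8.53302301e+01, -8.98185153e-04,
        8.72632967e+01, -4.89418482e+00]), 'qd': array([ 0.09423128,  0.01430768, -0.0610222 , -0.02799857,  0.03600458,
        0.01924978]), 'joint_efforts': array([-1.27120871e-03, -5.69401431e+01, -5.00554276e+01, -7.43040437e-04,
        1.49040332e-02,  1.99343901e-06]), 'tool_pos': array([ 190.21124415, -568.4523177 ,  230.23275286]), 'tcp_rot': array([-1.79891437e+02, -8.39565803e-03,  1.84958078e+01]), 'ft_force': array([ 0.29031169, -0.27345566,  0.55263648]), 'wrist_torque': array([-0.03830912,  0.04384007,  0.00573752]), 'grip_force': 0.0, 'finger_gap': 85.47358820284455}
scene [[419.87437482954897, 0.0, 284.0238696020953], [0.0, 419.87437482954897, 212.21029397617443], [0.0, 0.0, 1.0]] [0.0336861 0.        0.        0.        0.       ] [[-0.681, -0.442, 0.584, 8.116], [-0.733, 0.419, -0.537, 640.52], [-0.008, -0.793, -0.609, 633.654], [0.0, 0.0, 0.0, 1.0]]
side [[467.6456553388718, 0.0, 278.78381526996907], [0.0, 467.6456553388718, 206.1028758756464], [0.0, 0.0, 1.0]] [-0.04479636  0.          0.          0.          0.        ] [[0.999, -0.012, 0.03, 521.648], [-0.03, -0.673, 0.739, -480.396], [0.012, -0.74, -0.673, 655.63], [0.0, 0.0, 0.0, 1.0]]
```

View pics/scene0.png

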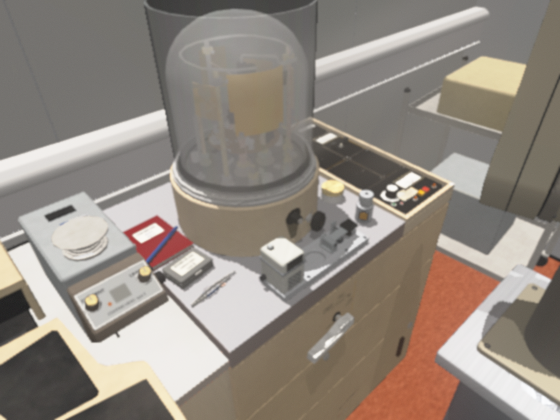

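View pics/side0.png

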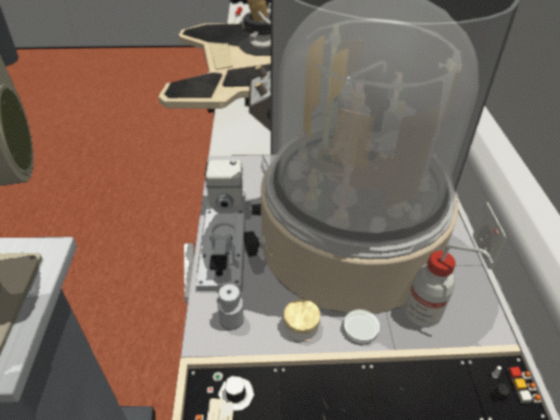

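The scene view shows the gauge head at about (281,260) and the carrier at (365,205). In the side view the head is at (223,175), the pad at (218,262) and the carrier at (230,305). I'll zoom in next and measure with depth.

```bash
cat > h.py <<'E'
import numpy as np,cv2
def ray(c,uv):
    p=cv2.undistortPoints(np.array(uv,float).reshape(-1,1,2),c["mtx"],np.array(c["dist"])).reshape(-1,2)
    return np.c_[p,np.ones(len(p))]
def onplane(c,uv,z,T=None):
    T=c["T"] if T is None else T
    d=ray(c,uv)@T[:3,:3].T
    return T[:3,3]+d*((z-T[2,3])/d[:,2])[:,None]
def cloud(c,T=None):
    T=c["T"] if T is None else T
    v,u=np.mgrid[:420,:560]; D=c["depth"]
    P=ray(c,np.c_[u.ravel(),v.ravel()])*D.reshape(-1,1)
    P=P@T[:3,:3].T+T[:3,3]; P[D.ravel()==0]=np.nan
    return P.reshape(420,560,3)
E
python3 - <<'E'
import pickle,cv2,numpy as np
from h import *
d=pickle.load(open("d0.pkl","rb"))
a=cv2.resize(d["side"]["color"][150:340,180:280],None,fx=3.1,fy=3.1,interpolation=2)
b=cv2.resize(d["scene"]["color"][180:300,250:390],None,fx=3.4,fy=3.4,interpolation=2)
o=np.zeros((600,800,3),np.uint8);o[:a.shape[0],:a.shape[1]]=a;o[:b.shape[0],314:314+b.shape[1]]=b
cv2.imwrite("pics/z0.png",o)
P=cloud(d["side"])
for u,v in [(223,165),(220,262),(230,292),(230,345),(205,230),(222,232),(240,300),(190,300)]:print((u,v),P[v,u].round(0))
Q=cloud(d["scene"])
for u,v in [(281,250),(347,226),(366,194),(318,262),(365,215)]:print((u,v),Q[v,u].round(0))
E
```

```text
(223, 165) [441. 254.  97.]
(220, 262) [444.  46.  49.]
(230, 292) [467. -38.  75.]
(230, 345) [464. -83.  -1.]
(205, 230) [406. 157.  15.]
(222, 232) [438. 159.   7.]
(240, 300) [481. -31.  45.]
(190, 300) [393.   3.   1.]
(281, 250) [441. 252.  98.]
(347, 226) [438.  59.  49.]
(366, 194) [463. -33.  78.]
(318, 262) [431. 156.  10.]
(365, 215) [450. -22.  30.]
```

View pics/z0.png

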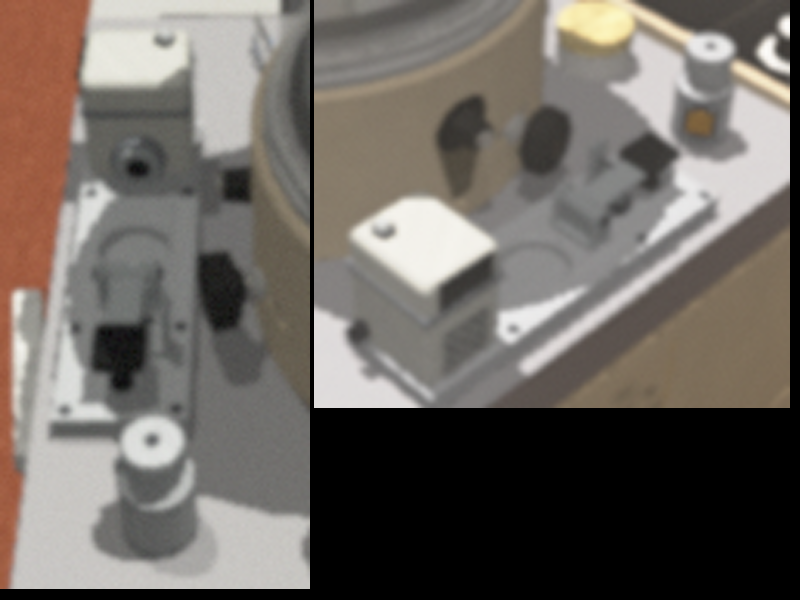

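The crop shows the nest ring at about (135,260) and the black pad at about (120,345). The knob top is at (152,440). The brass coupon at (700,122) in the right crop corresponds to scene pixel (363,216).

```bash
python3 - <<'E'
import pickle,cv2,numpy as np
from h import *
d=pickle.load(open("d0.pkl","rb"))
def rect(p): 
    c,s,a=cv2.minAreaRect(p[:,:2].astype(np.float32)); return np.round(c,1),np.round(s,1),round(a,1)
for n in d:
    c=d[n];P=cloud(c);x,y,z=P[...,0],P[...,1],P[...,2]
    near=(x>380)&(x<510)&(y>-70)&(y<320)
    for nm,lo,hi in(("base",12,21),("head",92,102),):
        m=(near&(z>lo)&(z<hi)&(y>5)).astype(np.uint8);m=cv2.morphologyEx(m,cv2.MORPH_OPEN,np.ones((2,2)))
        k,l,st,_=cv2.connectedComponentsWithStats(m)
        for i in range(1,k):
            if st[i,4]>60:print(n,nm,st[i,4],rect(P[l==i]),np.median(z[l==i]).round(1))
    g=c["color"]
    m=near&(z>70)&(z<82)&(y<0);p=P[m]
    print(n,"knob",m.sum(),p.mean(0).round(1),cv2.minEnclosingCircle(p[:,:2].astype(np.float32)),np.median(p[:,2]))
    b=g.astype(int)
    m=near&(y<10)&(b[...,2]-b[...,0]>40)&(z>8)&(z<48)
    if m.any():print(n,"coupon",m.sum(),P[m].mean(0).round(1),np.argwhere(m).mean(0)[::-1])
    m=near&(y<100)&(y>10)&(b.max(2)<60)&(z>38)&(z<60)
    if m.any():print(n,"pad",m.sum(),rect(P[m]),np.median(z[m]))
    # knob top by image: bright top blob
    v,u=np.where(near&(z>70)&(z<82)&(y<0)); 
    pp=onplane(c,np.c_[u,v],76);print("knob plane",pp.mean(0).round(1),rect(pp))
E
```

```text
scene base 1389 (array([441.8, 142.7]), array([271.5,  69.5]), 85.6) nan
scene head 744 (array([437.8, 219.1]), array([115.2,  65.2]), 88.3) nan
scene knob 110 [462.7 -35.2  74.7] ((464.18505859375, -37.22953796386719), 17.408140182495117) 75.201927220105
scene coupon 38 [452.7 -17.9  28.9] [363.  215.5]
scene pad 42 (array([463. ,  69.6]), array([67.9, 28.5]), 32.6) 49.312179224455406
knob plane [461.7 -33.7  76. ] (array([462.1, -34.4]), array([29.5, 37.2]), 39.0)
side base 2400 (array([443.7, 133.4]), array([322.7,  78.6]), 89.5) nan
side head 621 (array([441.7, 304. ]), array([176.2,  68.1]), 89.6) nan
side knob 315 [464.5 -39.3  75.4] ((465.1244201660156, -37.6843147277832), 17.198436737060547) 75.77079432874564
side pad 386 (array([468.3,  64.9]), array([98.4, 37.3]), 31.6) 49.08845628388406
knob plane [464.5 -39.7  76. ] (array([464.8, -39.3]), array([34.2, 32.2]), 67.4)
```

The carrier axis is at about (464.5,-38), with the coupon direction near 121°. That radius comes out at 23 mm, which fits the given size. Moving in for a close look.

Request:
apply_moves --pt "1 32 -30 -8 0 0 0" --pt "1 32 -30 -8 0 0 0" --pt "1 32 -30 -8 0 0 0" --pt "1 32 -30 -8 0 0 0" --pt "1 32 -30 -8 0 0 0" --pt "1 32 -30 -8 0 0 0" --pt "1 32 -30 -8 0 0 0" --pt "1 32 -30 -8 0 0 0"

```text
time: 0.9
tool_pos: [357.3, -258.4, 295.3]
tcp_rot: [-180.0, 0.0, 18.5]
ft_force: [0.8, -1.5, 0.1]
finger_gap: 85.9
grip_force: 0.0
```

Request:
apply_moves --pt "1 32 -30 -8 0 0 0" --pt "1 32 -30 -8 0 0 0" --pt "1 32 -30 -8 0 0 0" --pt "1 32 -30 -8 0 0 0" --pt "1 0 0 0 0 0 -1" --pt "1 0 0 0 0 0 -1" --pt "1 0 0 0 0 0 -1" --pt "1 0 0 0 0 0 -1"

```text
time: 1.7
tool_pos: [440.2, -105.4, 326.8]
tcp_rot: [-180.0, 0.0, 38.7]
ft_force: [0.2, 0.6, 0.5]
finger_gap: 85.4
grip_force: 0.0
```

Request:
apply_moves --pt "1 0 0 0 0 0 -1" --pt "1 0 0 0 0 0 -1" --pt "1 0 0 0 0 0 -1" --pt "1 0 0 0 0 0 -1" --pt "1 0 0 0 0 0 -1" --pt "1 0 0 0 0 0 -1" --pt "1 0 0 0 0 0 -1" --pt "1 0 0 0 0 0 -1"

```text
time: 2.5
tool_pos: [440.1, -105.7, 326.8]
tcp_rot: [-180.0, -0.0, 78.7]
ft_force: [0.5, -0.1, -0.0]
finger_gap: 85.5
grip_force: 0.0
```

Request:
apply_moves --pt "1 0 0 0 0 0 -1" --pt "1 0 0 0 0 0 -1" --pt "1 0 0 0 0 0 -1" --pt "1 0 0 0 0 0 0" --pt "1 0 0 0 0 0 0" --pt "1 0 0 0 0 0 0" --pt "1 0 0 0 0 0 0" --pt "1 0 0 0 0 0 0"

```text
time: 3.3
tool_pos: [440.3, -105.8, 327.3]
tcp_rot: [-180.0, -0.0, 93.5]
ft_force: [-0.3, -0.0, -0.5]
finger_gap: 85.5
grip_force: 0.0
```

```bash
cat >> h.py <<'E'
from scipy.spatial.transform import Rotation as Ro
def tcp(s):
    T=np.eye(4);T[:3,:3]=Ro.from_euler("xyz",s["tcp_rot"],degrees=True).as_matrix();T[:3,3]=s["tool_pos"];return T
def wrist(r):
    s=r.sense();c=r.snapshot("wrist");c["T"]=tcp(s)@c["hand_eye"];return s,c
E
python3 - <<'E'
from bench import r
from h import *
import pickle
s,c=wrist(r);print(s["time"],s["tool_pos"],s["tcp_rot"],s["joint_pos"],c["hand_eye"].round(2).tolist(),c["mtx"][0])
pickle.dump(c,open("w1.pkl","wb"));cv2.imwrite("pics/w1.png",c["color"])
E
```

```text
3.3 [ 440.31140314 -105.80109933  327.29084072] [-1.79998399e+02 -2.33611666e-04  9.34521825e+01] [-2.00028587e+01 -1.67683337e+01  9.82980965e+01 -4.27742871e-04
  9.84717992e+01 -2.34551042e+01] [[0.0, -0.96, -0.29, 73.89], [1.0, 0.0, 0.0, -1.03], [-0.0, -0.29, 0.96, -143.17], [0.0, 0.0, 0.0, 1.0]] [357.33842621   0.         278.76828528]
```

View pics/w1.png

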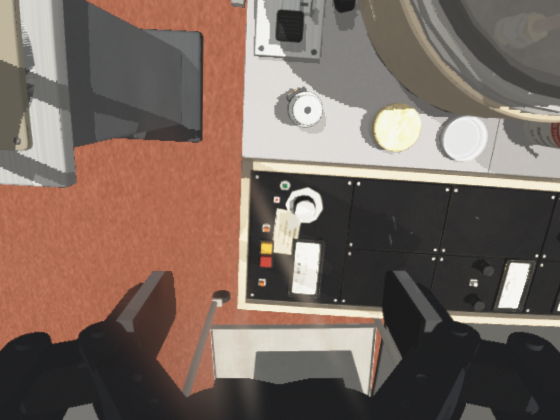

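The wrist view shows the pad at (290,25), the knob top at (307,110), the tin at (397,128) and the dish at (463,138). I'll move left to see the whole gauge.

Request:
apply_moves --pt "1 40 0 0 0 0 0" --pt "1 40 0 0 0 0 0" --pt "1 40 0 0 0 0 0" --pt "1 40 0 0 0 0 0" --pt "1 0 0 0 0 0 0" --pt "1 0 0 0 0 0 0" --pt "1 0 0 0 0 0 0" --pt "1 0 0 0 0 0 0"

```text
time: 4.15
tool_pos: [430.7, 52.8, 327.3]
tcp_rot: [-180.0, 0.0, 93.4]
ft_force: [-0.6, 0.3, 0.0]
finger_gap: 85.6
grip_force: 0.0
```

```bash

python3 - <<'E'
from bench import r
from h import *
import pickle
s,c=wrist(r);print(s["time"],s["tool_pos"],s["tcp_rot"])
pickle.dump(c,open("w2.pkl","wb"));cv2.imwrite("pics/w2.png",c["color"][:300,150:450].repeat(2,0).repeat(2,1))
E
```

```text
4.15 [430.70934792  52.83834634 327.25131549] [-1.79993283e+02  1.59722586e-02  9.33915441e+01]
```

View pics/w2.png

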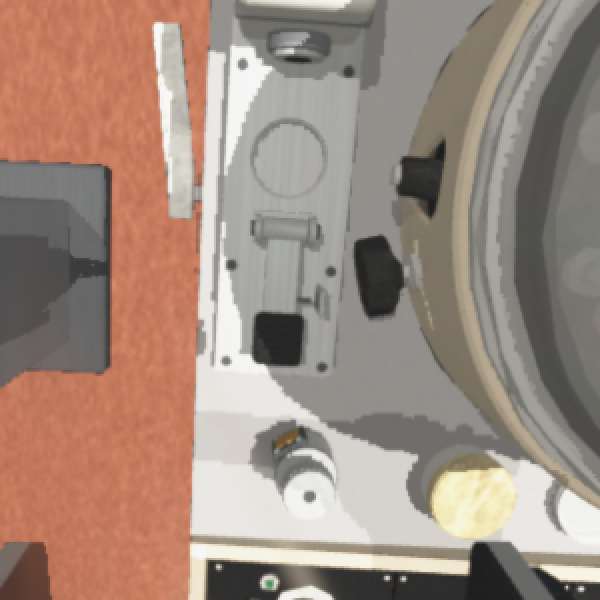

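This view shows everything, in crop pixels: nest ring (289,158), pad (278,338), knob top (309,495), coupon (290,438), and screws at (242,64), (348,72), (226,361) and (322,367).

```bash
python3 - <<'E'
from h import *
import pickle
c=pickle.load(open("w2.pkl","rb"));g=c["color"]
gray=cv2.cvtColor(g,cv2.COLOR_BGR2GRAY)
print("circ",cv2.HoughCircles(cv2.resize(gray[50:110,260:330],None,fx=4,fy=4,interpolation=2),3,1.5,100,param1=60,param2=.3,minRadius=60,maxRadius=90))
scr=[(271,32),(324,36),(263,180.5),(311,183.5),(265.5,132.5),(315.5,136)]
def dark(u,v):
    u,v=int(u),int(v);w=255-gray[v-4:v+5,u-4:u+5].astype(float);w=np.clip(w-np.percentile(w,75),0,None)
    Y,X=np.mgrid[v-4:v+5,u-4:u+5];return (X*w).sum()/w.sum(),(Y*w).sum()/w.sum()
S=onplane(c,[dark(*p) for p in scr],17);print("screws",S[:,:2].round(1).tolist())
for a,b in((0,2),(1,3),(0,4),(1,5)):print("yaw",np.degrees(np.arctan2(*(S[a]-S[b])[[1,0]])).round(2)-90)
for nm,z,uv in(("nest",17,(294.5,79)),("pad",50,(289,169)),("knob",76,(304.8,247.5)),("coupon",28,(295,219)),("snout",50,(299.5,17))):print(nm,onplane(c,[uv],z).round(1))
m=((gray<45).astype(np.uint8))[145:190,265:315]
k,l,st,ce=cv2.connectedComponentsWithStats(m);i=1+st[1:,4].argmax()
ct=cv2.findContours((l==i).astype(np.uint8),0,1)[0][0].reshape(-1,2)+[265,145]
print("pad",cv2.minAreaRect(onplane(c,ct,50)[:,:2].astype(np.float32)))
P=cloud(c);m=(P[...,2]>72)&(P[...,2]<80)&(P[...,1]<0)&(P[...,1]>-90)&(P[...,0]<510)&(P[...,0]>420)
v,u=np.where(m);pp=onplane(c,np.c_[u,v],76);print("knob",cv2.minEnclosingCircle(pp[:,:2].astype(np.float32)),pp.mean(0))
b=g.astype(int);m=(b[...,2]-b[...,0]>50);m[:205]=0;m[230:]=0;m[:,:275]=0;m[:,315:]=0
v,u=np.where(m);print("brass",u.mean(),v.mean(),onplane(c,[(u.mean(),v.mean())],28),cv2.minAreaRect(np.c_[u,v].astype(np.float32)))
E
```

```text
circ [[[138.75 107.25  72.75]
  [ 63.75  21.75  61.35]
  [177.75 216.75  77.85]
  [245.25  36.75  67.05]
  [ 18.75 221.25  88.65]
  [  2.25 102.75  72.3 ]
  [275.25 140.25  88.95]]]
screws [[411.3, 206.5], [473.7, 206.3], [410.4, 29.2], [472.6, 28.7], [410.9, 90.5], [473.1, 90.0]]
yaw -0.29999999999999716
yaw -0.3499999999999943
yaw -0.18000000000000682
yaw -0.28000000000000114
nest [[442.7 155.4  17. ]]
pad [[442.1  51.5  50. ]]
knob [[466.3 -37.   76. ]]
coupon [[455.3 -17.7  28. ]]
snout [[442.3 217.4  50. ]]
pad ((441.676513671875, 51.09626770019531), (28.622501373291016, 26.253183364868164), 89.63401794433594)
knob ((465.33831787109375, -35.52946090698242), 16.565414428710938) [465.21219407 -35.49696106  76.        ]
brass 293.16279069767444 219.1860465116279 [[452.93357889 -18.08069065  28.        ]] ((293.45587158203125, 219.42645263671875), (4.287464618682861, 11.3189058303833), 59.03623962402344)
```

Everything agrees: gauge yaw is about -0.3°, the nest is at (442.5,155.5), the pad at (442,51), and the carrier at (466,-36.5) with its coupon at about 122°. I'll move above the carrier and turn so the fingers end up along x at the nest.

Request:
apply_moves --pt "1 -46 15 0 0 0 0" --pt "1 -46 15 0 0 0 0" --pt "1 0 0 20 0 0 -1" --pt "1 0 0 20 0 0 -1" --pt "1 0 0 20 0 0 -1" --pt "1 0 0 20 0 0 -1" --pt "1 0 0 20 0 0 -1" --pt "1 0 0 20 0 0 -1"

```text
time: 5.0
tool_pos: [466.0, -37.2, 206.4]
tcp_rot: [-180.0, 0.0, 123.6]
ft_force: [-0.5, -0.8, -1.2]
finger_gap: 85.1
grip_force: 0.0
```

Request:
apply_moves --pt "1 0 0 10 0 0 0" --pt "1 0 0 10 0 0 0" --pt "1 0 0 10 0 0 0" --pt "1 0 0 0 0 0 0" --pt "1 0 0 0 0 0 0" --pt "1 0 0 0 0 0 0" --pt "1 0 0 0 0 0 0" --pt "1 0 0 0 0 0 0"

```text
time: 5.8
tool_pos: [466.5, -36.1, 177.8]
tcp_rot: [180.0, 0.0, 123.5]
ft_force: [-0.5, 0.2, 0.3]
finger_gap: 85.1
grip_force: 0.0
```

```bash

python3 - <<'E'
from bench import r
from h import *
import pickle
s,c=wrist(r);print(s["time"],s["tool_pos"],s["tcp_rot"])
pickle.dump(c,open("w3.pkl","wb"));cv2.imwrite("pics/w3.png",c["color"])
E
```

```text
5.8 [466.45987904 -36.09382024 177.82498965] [1.79960550e+02 3.81046760e-02 1.23495817e+02]
```

View pics/w3.png

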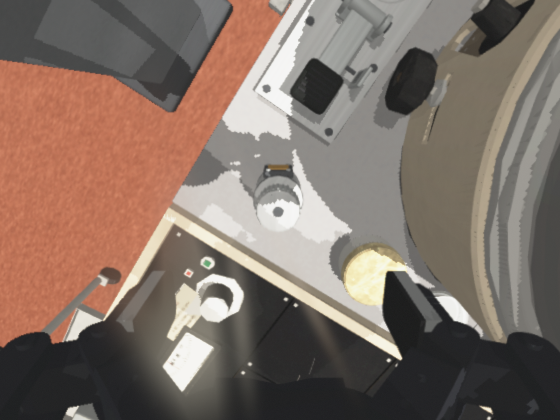

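The knob top is at (278,212) and the coupon at (278,168), straight above it in the picture. So the coupon normal is close to tool x (123.5°). Refining the numbers.

```bash
python3 - <<'E'
from h import *
import pickle
c=pickle.load(open("w3.pkl","rb"));g=c["color"];P=cloud(c)
m=(P[...,2]>72)&(P[...,2]<80)&(abs(P[...,1]+36)<40)&(abs(P[...,0]-466)<40)
v,u=np.where(m);pp=onplane(c,np.c_[u,v],76);print("knob",m.sum(),cv2.minEnclosingCircle(pp[:,:2].astype(np.float32)),u.mean(),v.mean())
b=g.astype(int);m=(b[...,2]-b[...,0]>40);m[:155]=0;m[180:]=0;m[:,:255]=0;m[:,300:]=0
v,u=np.where(m);print("brass",u.mean(),v.mean(),onplane(c,[(u.mean(),v.mean())],30),cv2.minAreaRect(np.c_[u,v].astype(np.float32)),np.polyfit(u,v,1))
E
```

```text
knob 1506 ((464.6910400390625, -36.12218475341797), 16.35035514831543) 277.47742363877825 209.13545816733068
brass 277.7802197802198 166.87912087912088 [[452.46126145 -17.24984687  30.        ]] ((277.5, 167.0), (4.0, 19.0), 90.0) [2.92350583e-03 1.66067029e+02]
```

Request:
apply_moves --pt "1 0.7 -1.3 30 0 0 0" --pt "1 0 0 30 0 0 0" --pt "1 0 0 30 0 0 0" --pt "1 0 0 20 0 0 0" --pt "1 0 0 12 0 0 0" --pt "1 0 0 8 0 0 0" --pt "1 0 0 0 0 0 0" --pt "1 0 0 0 0 0 0"

```text
time: 6.65
tool_pos: [465.4, -36.3, 48.2]
tcp_rot: [179.9, 0.1, 123.5]
ft_force: [-0.4, -0.1, 0.3]
finger_gap: 85.1
grip_force: 0.0
```

Request:
apply_moves --pt "-1 0 0 0 0 0 0" --pt "-1 0 0 0 0 0 0" --pt "-1 0 0 0 0 0 0" --pt "-1 0 0 0 0 0 0" --pt "-1 0 0 0 0 0 0" --pt "-1 0 0 0 0 0 0" --pt "-1 0 0 0 0 0 0" --pt "-1 0 0 0 0 0 0" --squeeze 40

```text
time: 7.45
tool_pos: [465.1, -36.3, 47.8]
tcp_rot: [180.0, 0.0, 123.5]
ft_force: [-0.5, 0.4, 4.8]
finger_gap: 30.9
grip_force: 39.4
```

Request:
apply_moves --pt "-1 0 0 -15 0 0 0" --pt "-1 0 0 -25 0 0 0" --pt "-1 0 0 -30 0 0 0" --pt "-1 0 0 -30 0 0 0" --pt "-1 0 0 0 0 0 1" --pt "-1 0 0 0 0 0 1" --pt "-1 0 0 0 0 0 1" --pt "-1 0 0 0 0 0 1"

```text
time: 8.25
tool_pos: [464.0, -36.1, 146.5]
tcp_rot: [-179.9, -0.0, 103.3]
ft_force: [0.7, 0.8, -1.4]
finger_gap: 30.7
grip_force: 40.2
```

Request:
apply_moves --pt "-1 0 0 0 0 0 1" --pt "-1 0 0 0 0 0 1" --pt "-1 0 0 0 0 0 0.72" --pt "-1 0 -11 0 0 0 0" --pt "-1 0 -11.5 0 0 0 0" --pt "-1 20 0 0 0 0 0" --pt "-1 20 0 0 0 0 0" --pt "-1 0 0 0 0 0 0"

```text
time: 9.05
tool_pos: [441.5, 5.5, 146.5]
tcp_rot: [-179.9, -0.1, 90.0]
ft_force: [0.3, -0.3, -2.2]
finger_gap: 30.8
grip_force: 40.3
```

Request:
apply_moves --pt "-1 25 0 0 0 0 0" --pt "-1 25 0 0 0 0 0" --pt "-1 0 0 0 0 0 0" --pt "-1 0 0 0 0 0 0" --pt "-1 0 0 0 0 0 0" --pt "-1 0 0 0 0 0 0" --pt "-1 0 0 0 0 0 0" --pt "-1 0 0 0 0 0 0"

```text
time: 9.85
tool_pos: [442.4, 53.4, 147.3]
tcp_rot: [180.0, 0.0, 89.9]
ft_force: [-0.6, -1.0, -2.1]
finger_gap: 30.6
grip_force: 40.3
```

```bash

python3 - <<'E'
from bench import r
from h import *
import pickle
s,c=wrist(r);print(s["time"],s["tool_pos"],s["tcp_rot"])
pickle.dump(c,open("w4.pkl","wb"));cv2.imwrite("pics/w4.png",c["color"][:300,130:430].repeat(2,0).repeat(2,1))
E
```

```text
9.85 [442.35534752  53.37528171 147.29824683] [1.79997369e+02 4.14907208e-03 8.98548000e+01]
```

View pics/w4.png

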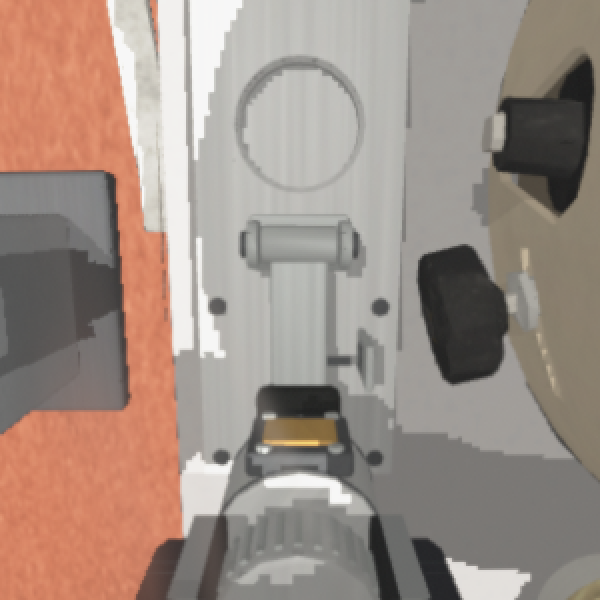

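The nest rim spans (235–364, 55–191) in the crop, with the screws at (217,306) and (380,307). The held coupon is at (300,432) and square to the tool.

```bash
python3 - <<'E'
from h import *
import pickle
c=pickle.load(open("w4.pkl","rb"));gray=cv2.cvtColor(c["color"],cv2.COLOR_BGR2GRAY)
f=lambda u,v:(130+u/2-.25,v/2-.25)
E=onplane(c,[f(235,123),f(364,123),f(299,55),f(299,191)],17);print("rim LRTB",E.round(1).tolist(),(E[0]+E[1])[0]/2,(E[2]+E[3])[1]/2)
print("screws",onplane(c,[f(217,306),f(380,307),f(221,457),f(375,457)],17).round(1).tolist())
b=c["color"].astype(int);m=(b[...,2]-b[...,0]>50)&(b[...,1]-b[...,0]>20);m[:200]=0;m[230:]=0;m[:,:255]=0;m[:,305:]=0
v,u=np.where(m);print("brass",m.sum(),u.mean(),v.mean(),u.min(),u.max(),v.min(),v.max(),onplane(c,[(u.mean(),v.mean())],127.5),np.polyfit(u,v,1))
E
```

```text
rim LRTB [[419.1, 156.2, 17.0], [465.3, 156.2, 17.0], [442.1, 178.8, 17.0], [442.0, 132.6, 17.0]] 442.2032042931977 155.71845740359896
screws [[410.6, 90.5, 17.0], [472.9, 90.0, 17.0], [410.1, 29.3, 17.0], [472.7, 29.2, 17.0]]
brass 431 280.0 216.03712296983758 261 297 210 222 [[442.05322914  75.04350391 127.5       ]] [-1.78327479e-02  2.21030292e+02]
```

```bash
python3 - <<'E'
from h import *
import pickle
c=pickle.load(open("w4.pkl","rb"));P=cloud(c)
f=lambda u,v:(130+u/2-.25,v/2-.25)
print("body rim front",onplane(c,[f(300,473)],145.5).round(1), "brass bottom/top edge",onplane(c,[(280,209.5)],127.5).round(1),onplane(c,[(280,222.5)],127.5).round(1))
print("T",c["T"][:3,3].round(1))
for v in range(196,290,4):print(v,P[v,280].round(1))
E
```

```text
body rim front [[441.9  71.6 145.5]] brass bottom/top edge [[442.1  78.3 127.5]] [[442.1  71.8 127.5]]
T [441.5 127.2 290.5]
196 [442.3  64.7  49.3]
200 [442.3  62.   50.3]
204 [442.3  59.7  52.3]
208 [442.1  75.5 115.5]
212 [442.1  76.3 124.9]
216 [442.   76.5 132. ]
220 [442.   76.1 136.6]
224 [442.   75.6 140.9]
228 [442.   74.3 142.4]
232 [442.   72.7 143.1]
236 [442.   71.3 144.4]
240 [442.   70.6 147.3]
244 [442.   67.8 145. ]
248 [442.   66.4 146.2]
252 [442.   64.2 145.4]
256 [441.9  68.9 160.2]
260 [441.9  68.3 162.7]
264 [441.9  68.7 167.1]
268 [441.9  69.  171.1]
272 [441.9  68.5 173.4]
276 [441.9  67.5 174.7]
280 [441.9  66.7 176.2]
284 [441.9  64.9 175.8]
288 [441.9  63.1 175.5]
```

Request:
apply_moves --pt "-1 30 0 0 0 0 0" --pt "-1 30 0 0 0 0 0" --pt "-1 25 0 0 0 0 0" --pt "-1 18 0 0 0 0 0" --pt "-1 0 0 0 0 0 0" --pt "-1 0 0 0 0 0 0" --pt "-1 0 0 0 0 0 0" --pt "-1 0 0 0 0 0 0"

```text
time: 10.7
tool_pos: [442.6, 156.0, 147.3]
tcp_rot: [180.0, 0.0, 89.8]
ft_force: [0.2, -0.2, -1.2]
finger_gap: 30.6
grip_force: 40.3
```

Request:
apply_moves --pt "-1 0 0 20 0 0 0" --pt "-1 0 0 20 0 0 0" --pt "-1 0 0 20 0 0 0" --pt "-1 0 0 10 0 0 0" --pt "-1 0 0 7 0 0 0" --pt "-1 0 0 0 0 0 0" --pt "-1 0 0 0 0 0 0" --pt "-1 0 0 0 0 0 0"

```text
time: 11.5
tool_pos: [443.4, 157.0, 71.4]
tcp_rot: [179.9, -0.0, 89.9]
ft_force: [0.9, 0.7, -2.5]
finger_gap: 30.9
grip_force: 40.3
```

Request:
apply_moves --pt "-1 0 0 2 0 0 0" --pt "-1 0 0 2 0 0 0" --pt "-1 0 0 2 0 0 0" --pt "-1 0 0 1 0 0 0" --pt "-1 0 0 1 0 0 0" --pt "-1 0 0 0 0 0 0" --pt "-1 0 0 0 0 0 0" --pt "-1 0 0 0 0 0 0"

```text
time: 12.3
tool_pos: [442.6, 156.8, 62.4]
tcp_rot: [180.0, -0.0, 89.9]
ft_force: [-0.2, -0.2, -1.6]
finger_gap: 30.9
grip_force: 40.3
```

Request:
apply_moves --pt "-1 0 0 1 0 0 0" --pt "-1 0 0 1 0 0 0" --pt "-1 0 0 1 0 0 0" --pt "-1 0 0 1 0 0 0" --pt "-1 0 0 1 0 0 0" --pt "-1 0 0 0 0 0 0" --pt "-1 0 0 0 0 0 0" --pt "-1 0 0 0 0 0 0"

```text
time: 13.1
tool_pos: [442.6, 156.8, 57.3]
tcp_rot: [180.0, -0.0, 89.9]
ft_force: [0.3, 0.4, -1.9]
finger_gap: 30.4
grip_force: 40.3
```

Request:
apply_moves --pt "-1 0 0 0.5 0 0 0" --pt "-1 0 0 0.5 0 0 0" --pt "-1 0 0 0 0 0 0" --pt "-1 0 0 0 0 0 0" --pt "-1 0 0 0 0 0 0" --pt "-1 0 0 0 0 0 0" --pt "-1 0 0 0 0 0 0" --pt "-1 0 0 0 0 0 0"

```text
time: 13.9
tool_pos: [442.8, 156.9, 56.7]
tcp_rot: [180.0, -0.0, 89.9]
ft_force: [-2.4, -0.9, 4.5]
finger_gap: 30.6
grip_force: 40.9
```

Request:
apply_moves --pt "0.2 0 0 0 0 0 0" --pt "0.2 0 0 0 0 0 0" --pt "0.2 0 0 0 0 0 0" --pt "0.2 0 0 0 0 0 0" --pt "0.2 0 0 0 0 0 0" --pt "0.2 0 0 0 0 0 0" --pt "0.2 0 0 0 0 0 0" --pt "0.2 0 0 0 0 0 0"

```text
time: 14.7
tool_pos: [442.5, 156.8, 56.3]
tcp_rot: [180.0, -0.0, 89.9]
ft_force: [-0.5, -0.1, -0.3]
finger_gap: 51.2
grip_force: 0.0
```

Request:
apply_moves --pt "0.2 0 0 -5 0 0 0" --pt "0.2 0 0 -10 0 0 0" --pt "0.2 0 0 -20 0 0 0" --pt "0.2 0 0 -30 0 0 0" --pt "0.2 0 0 -35 0 0 0" --pt "0.2 0 0 0 0 0 0" --pt "0.2 0 0 0 0 0 0" --pt "0.2 0 0 0 0 0 0"

```text
time: 15.5
tool_pos: [442.1, 156.7, 155.9]
tcp_rot: [-180.0, 0.0, 89.9]
ft_force: [1.4, -0.7, 0.1]
finger_gap: 50.9
grip_force: 0.0
```

Request:
apply_moves --pt "-1 -30 0 0 0 0 0" --pt "-1 -30 0 0 0 0 0" --pt "-1 -30 0 0 0 0 0" --pt "-1 -15 0 0 0 0 0" --pt "-1 0 0 0 0 0 0" --pt "-1 0 0 0 0 0 0" --pt "-1 0 0 0 0 0 0" --pt "-1 0 0 0 0 0 0"

```text
time: 16.3
tool_pos: [442.1, 52.6, 156.0]
tcp_rot: [-180.0, -0.0, 90.0]
ft_force: [0.4, -0.8, 0.5]
finger_gap: -0.2
grip_force: 0.0
```

```bash

python3 - <<'E'
from bench import r
from h import *
import pickle
s,c=wrist(r);print(s["time"],s["tool_pos"],s["tcp_rot"],s["finger_gap"])
q=r.snapshot("side")
pickle.dump((c,q),open("w5.pkl","wb"))
a=cv2.resize(c["color"][:300,130:430],(500,500));b=cv2.resize(q["color"][140:340,180:290],None,fx=2.7,fy=2.7,interpolation=2)
o=np.zeros((560,800,3),np.uint8);o[:500,:500]=a;o[:b.shape[0],500:500+b.shape[1]]=b
cv2.imwrite("pics/w5.png",o)
E
```

```text
16.3 [442.08923761  52.5797332  155.98349115] [-1.79963423e+02 -9.85265701e-03  8.99577873e+01] -0.2257338099526402
```

View pics/w5.png

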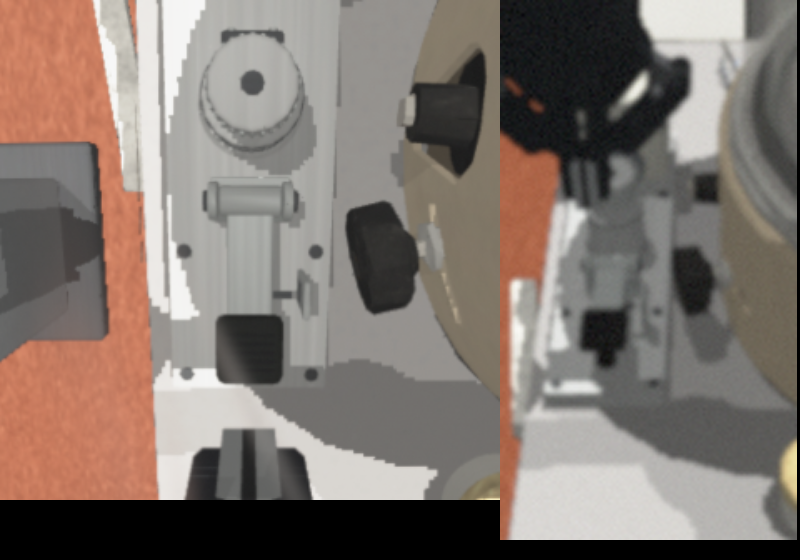

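The carrier stands in the nest, with the knob top at (252,83) in the left half and the dark frame edge facing the head at (252,35). The pad is at (250,349). I'll verify the heights and yaw numerically and get the pad position.

```bash
python3 - <<'E'
from h import *
import pickle
c,q=pickle.load(open("w5.pkl","rb"));P=cloud(c);gray=cv2.cvtColor(c["color"],cv2.COLOR_BGR2GRAY)
k=P[35:75,262:300];m=(k[...,2]>78)&(k[...,2]<92);zz=k[m];A=np.c_[zz[:,:2]-zz[:,:2].mean(0),np.ones(len(zz))]
print("knob z, tilt",np.linalg.lstsq(A,zz[:,2],rcond=None)[0].round(3),cv2.minEnclosingCircle(zz[:,:2].astype(np.float32)))
fr=(gray[15:30,255:310]<70);v,u=np.where(fr);v+=15;u+=255
W=onplane(c,np.c_[u,v],52);print("frame",len(u),u.min(),u.max(),W.mean(0).round(1),"slope deg",[np.degrees(np.arctan(np.polyfit(W[:,0],W[:,1],1)[0])).round(1)])
tops=[(x,v[u==x].min()) for x in range(u.min(),u.max()+1) if (u==x).any()];print(tops)
m=(gray[175:240,250:312]<60)&(abs(P[175:240,250:312,2]-50)<4);v,u=np.where(m)
print("pad",cv2.minAreaRect(onplane(c,np.c_[u+250,v+175],50)[:,:2].astype(np.float32)),np.median(P[175:240,250:312,2][m]))
E
```

```text
knob z, tilt [2.000e-03 1.800e-02 8.559e+01] ((442.1610412597656, 152.38775634765625), 14.491950988769531)Traceback (most recent call last):
  File "<stdin>", line 7, in <module>
  File "h.py", line 7, in onplane
    d=ray(c,uv)@T[:3,:3].T
      ~~~^^^^^^
  File "h.py", line 3, in ray
    p=cv2.undistortPoints(np.array(uv,float).reshape(-1,1,2),c["mtx"],np.array(c["dist"])).reshape(-1,2)
      ~~~~~~~~~~~~~~~~~~~^^^^^^^^^^^^^^^^^^^^^^^^^^^^^^^^^^^^^^^^^^^^^^^^^^^^^^^^^^^^^^^^^
cv2.error: OpenCV(4.12.0) /io/opencv/modules/calib3d/src/undistort.dispatch.cpp:347: error: (-215:Assertion failed) CV_IS_MAT(_src) && CV_IS_MAT(_dst) && (_src->rows == 1 || _src->cols == 1) && (_dst->rows == 1 || _dst->cols == 1) && _src->cols + _src->rows - 1 == _dst->rows + _dst->cols - 1 && (CV_MAT_TYPE(_src->type) == CV_32FC2 || CV_MAT_TYPE(_src->type) == CV_64FC2) && (CV_MAT_TYPE(_dst->type) == CV_32FC2 || CV_MAT_TYPE(_dst->type) == CV_64FC2) in function 'cvUndistortPointsInternal'
```

```bash
python3 - <<'E'
from h import *
import pickle
c,q=pickle.load(open("w5.pkl","rb"));P=cloud(c);gray=cv2.cvtColor(c["color"],cv2.COLOR_BGR2GRAY)
print(gray[14:30:2,258:306:3])
a=gray[175:240,250:312];m=(a<65)&(abs(P[175:240,250:312,2]-50)<4);v,u=np.where(m)
print("pad",len(u),cv2.minAreaRect(onplane(c,np.c_[u+250,v+175],50)[:,:2].astype(np.float32)),np.median(P[175:240,250:312,2][m]))
E
```

```text
[[180 179 182 178 178 175 177 180 177 174 177 178 177 178 175 176]
 [180 178 182 164 163 175 177 181 177 174 177 168 168 177 175 177]
 [180 179 125 105 102 107 107 109 112 106 108  96 119 127 173 176]
 [181 175  79  81  82 105 127 134 160 111 146  81  78  79 132 176]
 [181 176  76  93 130 161 170 177 178 175 169 136 115  80 125 177]
 [181 176  82 139 175 177 177 182 181 181 178 173 163  85 126 176]
 [181 178 151 174 181 179 178 182 181 181 179 177 172 148 157 177]
 [181 175 172 180 181 179 178 181 181 181 179 176 174 169 150 178]]
pad 1194 ((441.974853515625, 51.807159423828125), (30.39065170288086, 27.883569717407227), 89.98682403564453) 50.44256518107973
```

The seat is confirmed: the knob top is level at 85.6 and the frame is square to the window. Next, the lever.

Request:
apply_moves --pt "-1 -1.5 0 25 0 0 0" --pt "-1 0 0 30 0 0 0" --pt "-1 0 0 25 0 0 0" --pt "-1 0 0 14 0 0 0" --pt "-1 0 0 5 0 0 0" --pt "-1 0 0 0 0 0 0" --pt "-1 0 0 0 0 0 0" --pt "-1 0 0 0 0 0 0"

```text
time: 17.2
tool_pos: [443.3, 50.4, 58.5]
tcp_rot: [179.9, -0.0, 89.9]
ft_force: [0.1, 0.2, 0.2]
finger_gap: -0.1
grip_force: 0.0
```

Request:
apply_moves --pt "-1 0 0 2 0 0 0" --pt "-1 0 0 2 0 0 0" --pt "-1 0 0 1 0 0 0" --pt "-1 0 0 1 0 0 0" --pt "-1 0 0 1 0 0 0" --pt "-1 0 0 0 0 0 0" --pt "-1 0 0 0 0 0 0" --pt "-1 0 0 0 0 0 0"

```text
time: 18.0
tool_pos: [442.3, 50.3, 50.3]
tcp_rot: [-180.0, -0.0, 89.9]
ft_force: [0.4, -0.9, 0.1]
finger_gap: 0.1
grip_force: 0.0
```

Request:
apply_moves --pt "-1 0 0 1 0 0 0" --pt "-1 0 0 1 0 0 0" --pt "-1 0 0 1 0 0 0" --pt "-1 0 0 1 0 0 0" --pt "-1 0 0 0 0 0 0" --pt "-1 0 0 0 0 0 0" --pt "-1 0 0 0 0 0 0" --pt "-1 0 0 0 0 0 0"

```text
time: 18.8
tool_pos: [442.5, 50.2, 46.5]
tcp_rot: [180.0, 0.0, 89.9]
ft_force: [-0.3, -5.0, 5.1]
finger_gap: 0.1
grip_force: 2.6
```

```bash
cat >> h.py <<'E'
def lever(c):  # arm top slope along y from depth, x 432..452, y 70..100
    P=cloud(c).reshape(-1,3);m=(abs(P[:,0]-442)<9)&(P[:,1]>70)&(P[:,1]<102)&(P[:,2]>22)&(P[:,2]<62);p=P[m]
    if len(p)<20:return len(p)
    A=np.c_[p[:,1]-86,np.ones(len(p))]
    s,z=np.linalg.lstsq(A,p[:,2],rcond=None)[0];return len(p),round(np.arctan(s),3),round(z,1)
E
python3 - <<'E'
from bench import r
from h import *
import pickle
for f,i in(("w2.pkl",None),("w4.pkl",None),("w5.pkl",0)):
    c=pickle.load(open(f,"rb"));print(f,lever(c if i is None else c[i]))
print([lever(pickle.load(open("d0.pkl","rb"))[k]) for k in("scene","side")])
s,c=wrist(r);print(s["time"],s["tool_pos"],s["ft_force"],lever(c),lever(r.snapshot("side")),lever(r.snapshot("scene")))
E
```

```text
w2.pkl (415, np.float64(-0.07), np.float64(43.1))
w4.pkl (1196, np.float64(-0.054), np.float64(43.0))
w5.pkl (1106, np.float64(-0.055), np.float64(43.0))
[(101, np.float64(0.067), np.float64(38.9)), (124, np.float64(-0.06), np.float64(41.3))]
18.8 [442.52283725  50.21371551  46.46541103] [-0.33695709 -4.99268484  5.12509468] (3019, np.float64(-0.001), np.float64(41.2)) 1 (91, np.float64(0.119), np.float64(37.2))
```

The lever is at about 0.06 rad by slope and drop. There is a small sideways force from the pad's arc, so I'll follow it outward while pressing.

Request:
apply_moves --pt "-1 -0.5 0 0 0 0 0" --pt "-1 -0.2 0 1 0 0 0" --pt "-1 -0.2 0 1 0 0 0" --pt "-1 -0.2 0 1 0 0 0" --pt "-1 0 0 1 0 0 0" --pt "-1 0 0 0 0 0 0" --pt "-1 0 0 0 0 0 0" --pt "-1 0 0 0 0 0 0"

```text
time: 19.75
tool_pos: [442.6, 49.6, 42.5]
tcp_rot: [180.0, -0.0, 89.9]
ft_force: [-0.4, -1.1, 6.5]
finger_gap: -0.1
grip_force: 3.2
```

```bash
python3 - <<'E'
from bench import r
from h import *
import pickle
s,c=wrist(r);print(s["time"],s["tool_pos"],s["ft_force"],lever(c));pickle.dump(c,open("w6.pkl","wb"))
cv2.imwrite("pics/w6.png",cv2.resize(c["color"][:420,130:430],(570,600*570//570),interpolation=2))
E
```

```text
19.75 [442.58231265  49.64710744  42.49582314] [-0.42923627 -1.13265276  6.51742501] (3070, np.float64(0.073), np.float64(39.2))
```

View pics/w6.png

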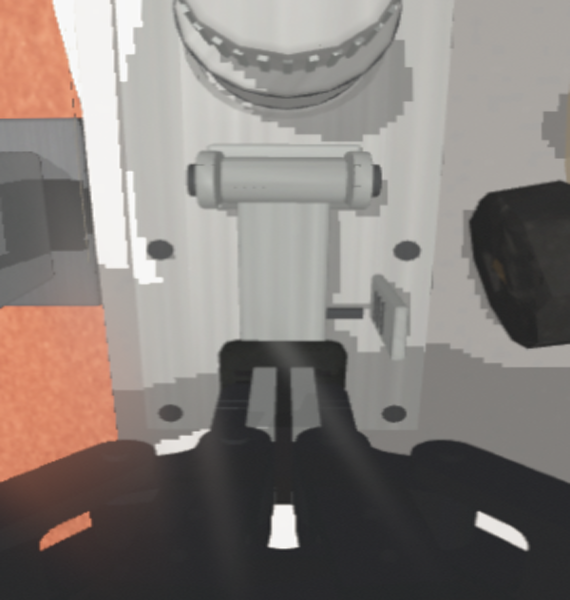

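The fingertips rest on the pad and the pointer at (345,312) is near the plate. The angle is about 0.13 by slope, drop and force, so about 1 mm more is needed.

Request:
apply_moves --pt "-1 -0.2 0 0.5 0 0 0" --pt "-1 0 0 0.5 0 0 0" --pt "-1 0 0 0 0 0 0" --pt "-1 0 0 0 0 0 0" --pt "-1 0 0 0 0 0 0" --pt "-1 0 0 0 0 0 0" --pt "-1 0 0 0 0 0 0" --pt "-1 0 0 0 0 0 0"

```text
time: 20.6
tool_pos: [442.5, 49.5, 41.5]
tcp_rot: [180.0, -0.1, 89.9]
ft_force: [-0.6, -0.8, 7.0]
finger_gap: 0.1
grip_force: 3.3
```

```bash
python3 - <<'E'
from bench import r
from h import *
for i in range(2):
    s,c=wrist(r);print(s["time"],s["tool_pos"],s["ft_force"],lever(c))
P=cloud(c);q=P[:60,240:330].reshape(-1,3);m=(q[:,2]>80)&(q[:,2]<92);print("knob z",np.median(q[m,2]),m.sum())
E
```

```text
20.6 [442.54803233  49.51537429  41.50656739] [-0.56691329 -0.81809284  6.98200926] (3064, np.float64(0.09), np.float64(38.7))
20.65 [442.5456172   49.54225727  41.51956319] [-0.66225079 -1.45208676  6.27614908] (3064, np.float64(0.089), np.float64(38.7))
knob z 85.3069274186936 3221
```

```bash
python3 -c "
from bench import r
print(r.hand_in())"
```

```text
the job is handed in; nothing more can be done
None
```

I stood the carrier in the nest with its coupon facing the window and released it. I then handed in with the fingertips holding the lever at about 0.15 rad, its middle position, after 20.65 s; the hand-in gave no verdict.

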